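# Lock the leaf press

### The job

Lock the leaf press on the table: push one of the two upright pins on the round steel disc with your fingertips to turn the disc until its slot lines up with the steel bar, then push the bar by its upright tab through the slot until it is fully home in the keeper on the far side of the disc. Do not lift the bar, leave the other things on the press and the table where they are, and finish clear of everything.

Things in the scene. Friction and masses are not known exactly. Their poses are not given: they have to be found in the camera images.
- press: Leaf press: two plywood boards with card between, 240 mm along its x, 340 mm along its y, top face 56 mm above the table. Fixed, but placed and turned afresh in every run. Origin: centre of its underside. The bar slides towards its +y along the line x = 0. Low bolts (12 mm) stand at the corners; three loose things stand on the board, at least 60 mm from the bar's line.
- strap_mid (a point): Top centre of the steel strap that bridges the bar just before the disc: 30 mm wide, 20 mm long (along y), top 23 mm above the press; press frame x 0, y 0. Behind it, from y -165 to -10 mm, runs the bar's channel: floor 3 mm above the board, two rails up to 11 mm, 30 mm wide in all.
- keeper_mid (a point): Top centre of the keeper, a steel bridge beyond the disc that takes the bar's nose: 38 mm wide, 20 mm long (along y), top 24 mm above the press; press frame x 0, y 120 mm.
- lock_disc (a joint): Angle of the slotted disc in rad, growing counter-clockwise seen from above. The slot is in line with the bar at 0 and equally at 3.14; it starts somewhere between 0.5 and 2.64 and can be turned either way. It stays where it is left; turning it takes 2 to 3 N at a pin.
- disc_mid (a point): Centre of the disc's top face, on its vertical axis; press frame x 0, y 60 mm, 18.5 mm above the press's top. Disc 80 mm across: two steel half-moons, between them a straight slot 20 mm wide along this point's y axis; the pins stand on its x axis. The bar enters if the slot is in line within about 5 degrees, and its tapered nose nudges the disc straight.
- pin_a (a point): Top centre of one upright pin on the disc: 10 mm across, standing 26 mm above the disc's top face (its top 44.5 mm above the press), 27 mm from the disc's axis, on the disc's +x side.
- pin_b (a point): Top centre of the other pin, the same, on the disc's -x side.
- lock_bar: Loose steel bar in the channel, 156 mm long, 14 x 14 mm, 0.2 to 0.4 kg, slides with 1 to 3 N. Origin: on its underside below the tab, 10 mm ahead of its rear end; y axis towards the nose. Start: origin at y -150 to -132 mm in the press's frame, 59 mm above the table. Fully home: tab against the strap, origin at y -16 mm.
- tab_top (a point): Top centre of the bar's upright tab, 45 mm above the bar's origin (48 mm above the press). The tab is 26 mm wide (across the bar), 12 mm thick (along it), and rises 31 mm above the bar. Push on its rear face, 6 mm behind this point; below it the bar's rear end sticks out 4 mm further, 17 mm above the press.
- bar_nose (a point): Centre of the bar's tapered front tip, 146 mm ahead of the bar's origin, 7 mm above its underside.
- stamp: Bystander: the turned wooden stamp (32 mm across, 45 mm tall) standing on the press. Origin: centre of its underside.
- cutter: Bystander: the ring-shaped aluminium clay cutter (42 mm across, 24 mm tall) standing on the press. Origin: centre of its underside.
- paint_jar: Bystander: the small white paint jar (34 mm across, 42 mm tall) standing on the press. Origin: centre of its underside.
- paper_tub: Bystander: the white paper tub (110 mm across, 95 mm tall) on the table to the left. Origin: centre of its underside.
- phone: Bystander: the black phone (148 x 72 x 9 mm) lying on the table to the left. Origin: centre of its underside.
- glue: Bystander: the white glue bottle (54 mm across, 125 mm tall) on the table to the right. Origin: centre of its underside.
- spoon: Bystander: the steel spoon (180 mm) lying on the table to the right.
Not all that is in view belongs to the job. What is shaped like the lock_bar but black or turquoise is not meant.

How it is judged (in metres and radians):
On the way, in this order (a step that is already met when the one before it is completed fails the run):
1. the disc's slot is lined up with the bar (within 0.12 rad) (angle between the y axis of disc_mid and the y axis of press, either way round below 0.12 rad), for 0.2 s.
2. the bar is pushed through the disc, home in the keeper (within 6 mm) (y of lock_bar in the frame of press above -0.022 m), for 0.2 s.
At the end, for the whole second after the job is handed in: The bar lies in its channel and through the disc's slot, within 6 mm of fully home (origin beyond y -22 mm in the press's frame), the slot within 0.12 rad of the bar's line, all at rest (y of lock_bar in the frame of press above -0.022 m and angle between the y axis of disc_mid and the y axis of press, either way round below 0.12 rad and z of lock_bar in the frame of press between 0.054 and 0.064 m and angle between the y axis of lock_bar and the y axis of press, either way round below 0.1 rad and linear speed of lock_bar below 0.02 m/s); the robot touches nothing.
It fails at once if the bar is lifted more than 12 mm or tipped (z of lock_bar in the frame of press above 0.071 m or angle between lock_bar's own z axis and vertical above 0.25 rad).
It fails at once if a bystander on the press is moved more than 25 mm or lifted (distance of any of stamp, cutter, paint_jar from where it was at the start of the episode above 0.025 m).
It fails at once if a bystander on the table is moved more than 25 mm or lifted (distance of any of paper_tub, phone, glue, spoon from where it was at the start of the episode above 0.025 m).
It also fails if it takes over 51 s, if anything falls off the work surface, if the arm or the gripper's body presses on something with over 40 N, if the wrist force passes 120 N, or if a joint passes its speed limit or range.

### The arm

A 6-joint arm with a two-finger parallel gripper is mounted at the origin on the work surface. World frame = base frame: x ahead of the robot, y to its left, z up, the work surface at z = 0. Lengths are in mm, angles in rad, forces in N, time in s.
With the tool pointing down it reaches from about 275 to 750 mm from the base axis. Payload 10.2 kg.
Tool frame: the origin (TCP) lies between the finger pads; the fingertips stand 17 mm ahead of it and the grasp point (between the pads) lies 2 mm behind it; z points along the fingers, y is the line along which they close (so a half turn about z gives the same grasp; the last joint's range is limited). The gripper opens to 85 mm and grips with 20 to 120 N. Pads are 22 mm wide; open, the fingers measure 114 mm over their backs; the gripper's body (76 mm by 85 mm) begins 54 mm behind the grasp point. The pads swing forward as they close: fully open they stand 13 mm farther back than shut.
Start: joints at [1.003, 0.313, 1.498, -0, 1.331, -0.223], TCP at [177.467, 494.102, 248.294] pointing down, gripper open.
Joint ranges: [-2.94, 2.94], [-0.97, 2.17], [0.19, 2.56], [-1.23, 4.37], [0.02, 3.11], [-2.88, 2.88]. Speed limits (rad/s): [2.39, 2.39, 3.01, 3.14, 3.14, 3.14].

### API

Orientations are given as a unit quaternion [w, x, y, z].
In Python, from rig import * gives the robot as it stands.
- The arm moves only by the tool step_arm, never from a script. Its argument "commands" is text: rows parted by semicolons, each of 7 numbers parted by spaces: the opening, from 0 (shut) to 1 (fully open), then the shift along the tool's x, y, z in cm, then the turn, a rotation vector about the tool's x, y, z in rad. In form: hand x y z rx ry rz; .... A call has 1 to 20 rows; each row is the pose to reach, as a shift and turn from the pose commanded when the call began, along the tool's axes at that moment; what a row does not reach only later rows make up. A row lasts 1/12 s, in which the tool goes at most 41.7 mm and 7.16 degrees, less where a joint would pass 70% of its speed; a pose out of reach is approached as far as the arm can. A call with a gripper value outside its range is refused whole. The fingers move at their own pace and stop on an object; "newtons" is the grip in N (left out, the last holds). Time passes only in rows, so rows that repeat a pose let the fingers close. It gives the time, the measured TCP pose, the force, the opening and the grip force at its end, in the units of the state.
- sense(): the state, without advancing time (a new reading comes with each control period).
- capture(name): name is "scene" or "side" or "wrist"; returns the picture (480x640x3 uint8, red, green, blue); there is no depth.
- camera_model(name): a dict with "mtx" (3x3 intrinsics, pixels), "eye" and "rotation" of the camera in the world. Camera axes: x right, y down, z forward; pixel columns grow to the right and rows downward; lengths in mm; the calibration is good to about 2 mm. The wrist camera is an equidistant fisheye: a pixel r from the principal point sees the ray r / f radians off the axis. A picture is of the moment at which its call begins: read the wrist's pose just before it. camera_model takes no time and is no camera call; for the wrist camera it gives the pose at the moment of the call.
- finish_job(): hands the job in; it is judged then, once.
Trained networks look in the newest picture that a camera, given by its name, has taken for a name from the list of things; names that differ only in an ending like _2 or _b are one class to them, and where a whole thing is asked for, a point or a joint stands for the part that bears it (a point fixed in the world has none). Each returns a list of dicts, best first, with "score" (0 to 1); they miss things now and then, are a little off and sometimes report something else, mostly with a low value. They report only what shows in the picture. A call takes as long as a camera call. They do not tell look-alikes from the thing itself.
- search_frame(camera, label): "rect" ([centre column, centre row, width, height] in pixels, round what is visible of it).
- trace(camera, label): "mask" (480x640 bool, what is visible of it) and "rect" ([centre column, centre row, width, height] in pixels, round what is visible of it).
- spot_point(camera, label): "xy" ([column, row] in pixels: a listed point, or the origin of a listed thing).
The state is a dict: "time_s": time; "joints": joint angles; "dq": joint speeds; "tau": joint torques, N m; "eef_pos": TCP position; "ee_rot": TCP orientation; "force": force on the tool from outside, world axes, zero at the start; "wrist_torque": the same for the moment, N m; "grip_width": opening from 0.0 (shut) to 1.0 (fully open); "grip_force": force on a finger pad.
Only numpy, scipy, OpenCV 4.12 (cv2) and the standard library are available. Lean on these libraries where they do the work, as an engineer would, in place of code of your own. Each camera call takes 0.05 s, during which the arm holds its last target. There are 200 camera calls.

## Working session

There is one attempt and no reset: what is moved stays moved. The work goes in short steps, Python scripts to look and compute and a tool call to move; the robot and the scene stay as the last step left them, time stands still between calls to the robot, and variables do not carry over. Pictures are saved under pics/ and viewed, at most 10 in all, crops included, and the job is handed in when it is done.

Besides the shell and the picture viewer there is one more tool, called as a command line: name --argument value ..., lists and objects as JSON in quotes. step_arm: Moves the arm, as the interface text tells. Its arguments: {"type":"object","properties":{"commands":{"type":"string"},"newtons":{"type":"number"}},"required":["commands"]}

```bash
mkdir -p pics; cat > h.py <<'E'
from rig import *
import numpy as np, cv2
from scipy.spatial.transform import Rotation as R
def ray(cam,px,m=None):
    m=m or camera_model(cam); K=np.array(m["mtx"]);
    x=(px[0]-K[0,2])/K[0,0]; y=(px[1]-K[1,2])/K[1,1]
    if cam=="wrist":
        r=np.hypot(x,y); s=np.sin(r)/r if r>1e-9 else 1; d=np.array([x*s,y*s,np.cos(r)])
    else: d=np.array([x,y,1.])
    return np.array(m["eye"],float), np.array(m["rotation"])@d
def atz(cam,px,z,m=None):
    e,d=ray(cam,px,m); return e+d*(z-e[2])/d[2]
def toolrot():
    q=sense()["ee_rot"]; return R.from_quat([q[1],q[2],q[3],q[0]])
Z=dict(strap_mid=79,keeper_mid=80,disc_mid=74.5,pin_a=100.5,pin_b=100.5,tab_top=104,bar_nose=66,lock_bar=59,press=0,stamp=56,cutter=56,paint_jar=56)
E
python3 - <<'E'
from h import *
s=sense();print(s)
for c in("scene","side","wrist"):
    im=capture(c); cv2.imwrite(f"pics/{c}0.png",im[:,:,::-1]); m=camera_model(c)
    print(c,m["eye"])
    for l,z in Z.items():
        for d in spot_point(c,l)[:3]:
            print(c,l,round(d["score"],2),np.round(d["xy"]),np.round(atz(c,d["xy"],z,m)[:2]))
E
```

```text
{'time_s': 0.0, 'joints': array([ 1.00262060e+00,  3.13455603e-01,  1.49845134e+00,  4.79654406e-08,
        1.33101684e+00, -2.23424670e-01]), 'dq': array([-0.00060472, -0.00029351, -0.00039   ,  0.00079355,  0.00175863,
        0.00023226]), 'tau': array([ 1.96475215e-03, -4.12268078e+01, -2.59742403e+01, -4.25111193e-05,
        4.04467777e-03,  2.97895315e-05]), 'eef_pos': array([177.31906066, 493.88911949, 247.7268334 ]), 'ee_rot': array([-2.56627962e-04,  1.71523123e-01,  9.85179870e-01, -6.14100366e-04]), 'force': array([ 0.28280424,  0.63357476, -0.74425239]), 'wrist_torque': array([ 0.02393036, -0.02154146, -0.00542214]), 'grip_force': 0.0, 'grip_width': 0.9997931176315753}
scene [1301.07784537  237.7722224   967.52583335]Traceback (most recent call last):
  File "<stdin>", line 8, in <module>
  File "h.py", line 12, in atz
    e,d=ray(cam,px,m); return e+d*(z-e[2])/d[2]
        ~~~^^^^^^^^^^
  File "h.py", line 10, in ray
    return np.array(m["eye"],float), np.array(m["rotation"])@d
                                     ~~~~~~~~~~~~~~~~~~~~~~~^~
ValueError: matmul: Input operand 1 has a mismatch in its core dimension 0, with gufunc signature (n?,k),(k,m?)->(n?,m?) (size 3 is different from 4)
```

```bash
sed -i 's|np.array(m\["rotation"\])@d|R.from_quat(np.roll(m["rotation"],-1)).apply(d)|' h.py
python3 - <<'E'
from h import *
for c in("scene","side","wrist"):
    im=capture(c); cv2.imwrite(f"pics/{c}0.png",im[:,:,::-1]); m=camera_model(c)
    print(c,m["eye"],m["rotation"])
    for l,z in Z.items():
        for d in spot_point(c,l)[:3]:
            print(c,l,round(d["score"],2),np.round(d["xy"]),np.round(atz(c,d["xy"],z,m)[:2]))
E
```

```text
scene [1301.07784537  237.7722224   967.52583335] [-0.22603115  0.54324932  0.74723005 -0.30892935]
scene strap_mid 0.79 [307. 275.] [580.  -5.]
scene keeper_mid 0.8 [356. 290.] [588. 116.]
scene keeper_mid 0.21 [325. 270.] [551.  30.]
scene keeper_mid 0.16 [482. 341.] [638. 403.]
scene disc_mid 0.72 [325. 268.] [540.  26.]
scene disc_mid 0.57 [329. 287.] [593.  53.]
scene disc_mid 0.34 [185. 221.] [ 498. -375.]
scene pin_a 0.71 [327. 265.] [554.  34.]
scene pin_a 0.6 [333. 288.] [615.  67.]
scene pin_b 0.71 [327. 265.] [554.  34.]
scene pin_b 0.6 [333. 288.] [615.  67.]
scene tab_top 0.78 [287. 208.] [ 394. -122.]
scene tab_top 0.74 [254. 246.] [ 550. -151.]
scene tab_top 0.72 [400. 242.] [429. 186.]
scene bar_nose 0.86 [305. 278.] [578. -11.]
scene bar_nose 0.82 [253. 189.] [ 309. -259.]
scene bar_nose 0.69 [371. 218.] [322.  91.]
scene lock_bar 0.9 [190. 176.] [ 304. -464.]
scene lock_bar 0.87 [288. 215.] [ 372. -128.]
scene lock_bar 0.7 [253. 261.] [ 560. -154.]
scene press 0.86 [307. 294.] [575.  -7.]
scene stamp 0.73 [265. 294.] [647. -87.]
scene stamp 0.17 [143. 266.] [ 659. -
[... 607 characters left out ...]
161.]
side tab_top 0.38 [426. 176.] [ 232. -420.]
side bar_nose 0.66 [367. 188.] [ 404. -338.]
side bar_nose 0.55 [276. 230.] [586. -20.]
side lock_bar 0.86 [324. 313.] [347. 230.]
side lock_bar 0.62 [302. 211.] [ 557. -147.]
side lock_bar 0.52 [425. 192.] [ 225. -389.]
side press 0.64 [279. 256.] [565.  12.]
side stamp 0.53 [266. 217.] [646. -79.]
side cutter 0.7 [312. 242.] [476. -21.]
side paint_jar 0.68 [228. 251.] [678. 102.]
wrist [114.40720736 516.15507797 374.217598  ] [0.10986805 0.81043317 0.57015196 0.07780638]
wrist tab_top 0.62 [148. 432.] [327. 235.]
wrist tab_top 0.59 [  2. 415.] [277. -35.]
wrist lock_bar 0.6 [ 15. 403.] [285. -57.]
wrist lock_bar 0.52 [156. 410.] [330. 225.]
```

View pics/scene0.png

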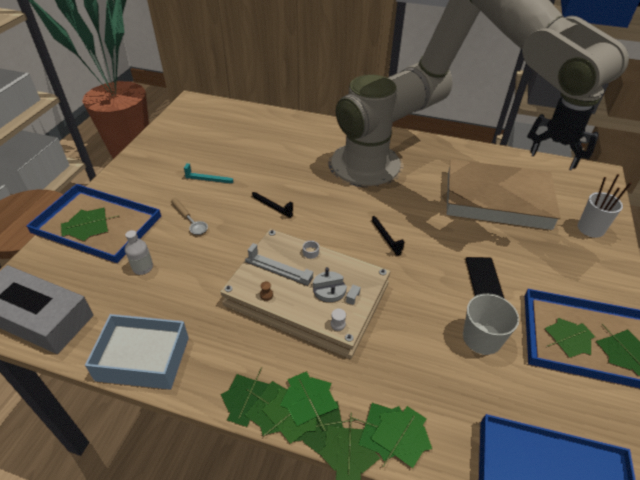

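View pics/side0.png

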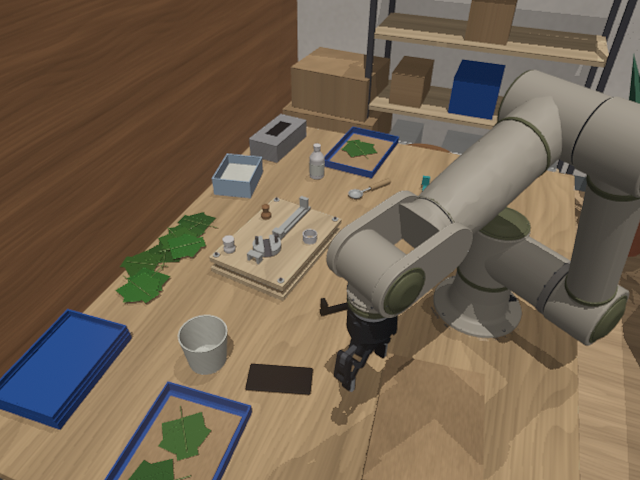

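The scene picture shows the press with the disc at (329,287), the bar tab at (254,246) and the keeper at (356,290). The black and turquoise look-alikes lie off the press. The side picture agrees. Next I move above the press for a close look.

step_arm --commands "0 -56 -31 0 0 0 -0.2;0 -56 -31 0 0 0 -0.2;0 -56 -31 0 0 0 -0.2;0 -56 -31 0 0 0 -0.2;0 -56 -31 0 0 0 -0.2;0 -56 -31 0 0 0 -0.2;0 -56 -31 0 0 0 -0.2;0 -56 -31 0 0 0 -0.2;0 -56 -31 0 0 0 -0.2;0 -56 -31 0 0 0 -0.2;0 -56 -31 0 0 0 -0.2;0 -56 -31 0 0 0 -0.2;0 -56 -31 0 0 0 -0.2;0 -56 -31 0 0 0 -0.2;0 -56 -31 0 0 0 -0.2;0 -56 -31 0 0 0 -0.2;0 -56 -31 0 0 0 -0.2;0 -56 -31 0 0 0 -0.2;0 -56 -31 0 0 0 -0.2"

```text
time_s: 3.63
eef_pos: [599.3, 13.8, 248.3]
ee_rot: [-0.0, 0.072, 0.997, 0.0]
force: [-0.1, 0.6, 0.1]
grip_width: 0.005
grip_force: 0.0
```

```bash
cat > look.py <<'E'
from h import *
import sys
s=sense();print(s["time_s"],s["eef_pos"],s["ee_rot"],s["force"])
n=sys.argv[1]
for c in sys.argv[2].split(','):
    m=camera_model(c); im=capture(c); cv2.imwrite(f"pics/{c}{n}.png",im[:,:,::-1])
    for l in sys.argv[3].split(','):
        for d in spot_point(c,l)[:3]:
            if d["score"]>.3: print(c,l,round(d["score"],2),np.round(d["xy"]),np.round(atz(c,d["xy"],Z[l],m)[:2],1))
E
python3 look.py 1 wrist,scene,side strap_mid,keeper_mid,disc_mid,pin_a,tab_top,bar_nose,stamp,cutter,paint_jar
```

```text
3.6333 [599.30030811  13.75247666 248.25364414] [-1.86906252e-04  7.20800671e-02  9.97398823e-01  1.30763482e-04] [-0.09898787  0.58298645  0.13787516]
wrist strap_mid 0.57 [290. 202.] [579.3 -11.4]
wrist keeper_mid 0.9 [437. 200.] [594.2 108.6]
wrist disc_mid 0.58 [366. 196.] [584.5  50.5]
wrist pin_a 0.73 [389. 230.] [608.8  62.6]
wrist pin_a 0.72 [346. 174.] [561.7  35.6]
wrist tab_top 0.7 [113. 210.] [ 557.3 -157.1]
wrist bar_nose 0.61 [287. 196.] [576.4 -14. ]
wrist cutter 0.81 [252.  96.] [486.6 -31.2]
wrist paint_jar 0.71 [419. 286.] [679.7  93.7]
scene strap_mid 0.66 [308. 274.] [576.7  -5.2]
scene keeper_mid 0.83 [356. 290.] [587.2 115.9]
scene keeper_mid 0.56 [482. 338.] [633.  400.9]
scene disc_mid 0.71 [328. 283.] [583.1  46.3]
scene pin_a 0.9 [333. 287.] [611.2  67.5]
scene pin_a 0.61 [325. 268.] [562.5  33.4]
scene tab_top 0.95 [400. 240.] [421.8 183.9]
scene tab_top 0.84 [253. 247.] [ 554.2 -153.2]
scene tab_top 0.8 [186. 166.] [ 314.2 -464.3]
scene bar_nose 0.92 [234. 180.] [ 287.1 -328.2]
scene bar_nose 0.91 [375. 215.] [309.4  97.8]
scene bar_nose 0.84 [251. 191.] [ 319.9 -260.5]
scene stamp 0.72 [266. 294.] [644.6 -85.5]
scene paint_jar 0.62 [336. 324.] [677.3  94.2]
side strap_mid 0.78 [279. 229.] [573.4 -14.7]
side keeper_mid 0.84 [248. 252.] [609.7 110.3]
side disc_mid 0.79 [266. 245.] [579.   61.6]
side disc_mid 0.67 [228. 252.] [663.8 124.8]
side pin_a 0.85 [274. 233.] [568.2  31.9]
side pin_a 0.81 [256. 236.] [608.2  61.2]
side tab_top 0.98 [324. 297.] [350.2 218.5]
side tab_top 0.77 [303. 194.] [ 564.5 -173.1]
side tab_top 0.65 [379. 233.] [295.4 -70.6]
side bar_nose 0.88 [376. 294.] [244.3 124.1]
side bar_nose 0.87 [406. 221.] [ 245.5 -203.5]
side stamp 0.49 [266. 216.] [648.7 -85.6]
side cutter 0.63 [307. 238.] [494.2 -31.4]
side paint_jar 0.56 [230. 251.] [674.3 101.2]
```

View pics/wrist1.png

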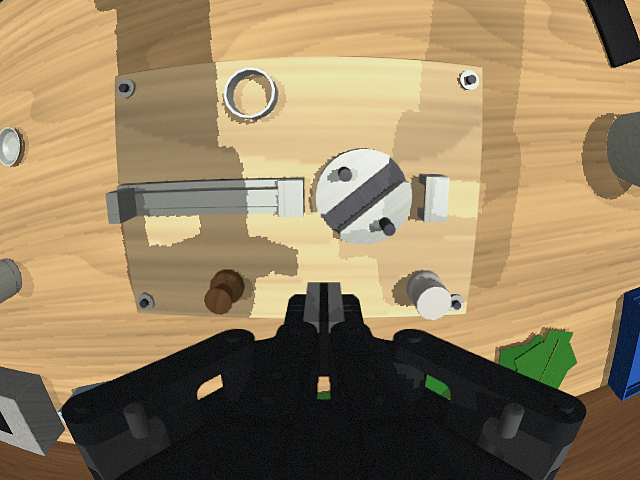

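The wrist picture shows a clear view: pins at (346,174) and (389,230), disc centre at about (366,196), keeper at (437,200), tab at (113,205). The slot is about 37° off, so I push the near pin clockwise (tool -y). First I move beside it.

step_arm --commands "0 -0.9 8.2 0 0 0 0;0 -0.9 8.2 0 0 0 0;0 -0.9 8.2 0 0 0 0;0 -0.9 8.2 4 0 0 0;0 -0.9 8.2 8 0 0 0;0 -0.9 8.2 11 0 0 0;0 -0.9 8.2 13 0 0 0;0 -0.9 8.2 14.5 0 0 0;0 -0.9 8.2 14.5 0 0 0;0 -0.9 8.2 14.5 0 0 0;0 -0.9 8.2 14.5 0 0 0"

```text
time_s: 6.05
eef_pos: [621.1, 92.9, 104.7]
ee_rot: [0.001, 0.072, 0.997, 0.0]
force: [0.4, 0.2, -0.1]
grip_width: 0.004
grip_force: 0.0
```

```bash
python3 look.py 2 wrist,side,scene pin_a,keeper_mid; python3 -c "
import cv2
a=cv2.imread('pics/wrist2.png')[40:440,120:560];b=cv2.imread('pics/side2.png')[200:290,190:330]
cv2.imwrite('pics/c2.png',cv2.hconcat([cv2.resize(a,(400,364)),cv2.resize(b,(400,364),interpolation=2)]))"
```

```text
6.05 [621.10926817  92.91105237 104.69785723] [1.05091655e-03 7.22685483e-02 9.97384656e-01 1.46686629e-05] [ 0.3844021   0.17922123 -0.14478929]
wrist pin_a 0.94 [242. 295.] [608.3  62.4]
wrist pin_a 0.59 [150. 190.] [561.8  34.3]
wrist keeper_mid 0.63 [353. 232.] [594.9 108.8]
side pin_a 0.83 [256. 234.] [613.7  53.8]
side pin_a 0.8 [276. 233.] [562.4  32. ]
side keeper_mid 0.94 [250. 252.] [604.5 109.2]
side keeper_mid 0.69 [319. 174.] [ 572.7 -335.8]
scene pin_a 0.97 [326. 268.] [562.5  34.4]
scene pin_a 0.6 [333. 286.] [609.3  65.8]
scene keeper_mid 0.68 [356. 291.] [590.3 116. ]
scene keeper_mid 0.49 [335. 284.] [585.4  64.6]
```

View pics/c2.png

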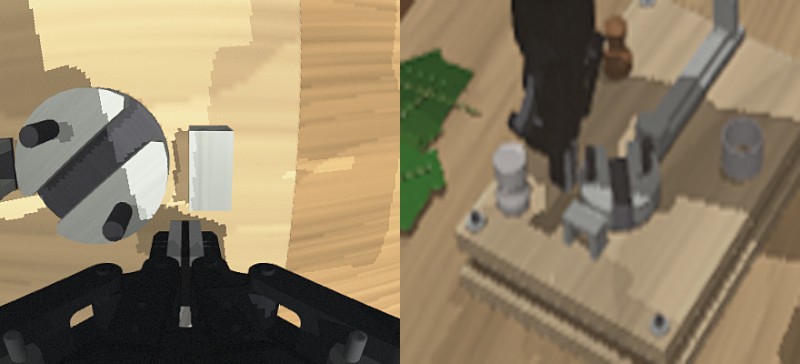

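step_arm --commands "0 0.4 0 0.3 0 0 0;0 0.4 -0.4 0.3 0 0 0;0 0.4 -0.7 0.3 0 0 0;0 0.4 -1 0.3 0 0 0;0 0.4 -1.2 0.3 0 0 0;0 0.4 -1.4 0.3 0 0 0;0 0.4 -1.6 0.3 0 0 0;0 0.4 -1.8 0.3 0 0 0;0 0.4 -2 0.3 0 0 0;0 0.4 -2.2 0.3 0 0 0;0 0.4 -2.4 0.3 0 0 0;0 0.4 -2.4 0.3 0 0 0"

```text
time_s: 7.5
eef_pos: [613.8, 69.8, 100.8]
ee_rot: [0.001, 0.072, 0.997, 0.0]
force: [2.8, 1.8, 1.8]
grip_width: -0.0
grip_force: 1.5
```

```bash
python3 look.py 3 wrist,scene,side pin_a,disc_mid,keeper_mid
```

```text
7.5 [613.76409035  69.76299573 100.80754107] [1.15035751e-03 7.24316913e-02 9.97372639e-01 3.81421926e-04] [2.77735292 1.77120929 1.8412736 ]
wrist pin_a 0.77 [236. 183.] [557.8  46.9]
wrist pin_a 0.66 [278. 319.] [611.3  52. ]
wrist disc_mid 0.97 [268. 235.] [584.2  49.8]
wrist keeper_mid 0.87 [409. 240.] [593.5 108.4]
scene pin_a 0.67 [330. 285.] [608.9  58.8]
scene pin_a 0.62 [332. 265.] [548.1  46. ]
scene disc_mid 0.83 [331. 288.] [595.3  58.5]
scene keeper_mid 0.63 [355. 289.] [586.6 112.2]
side pin_a 0.97 [257. 233.] [611.3  49.9]
side pin_a 0.61 [273. 238.] [559.4  55.2]
side disc_mid 0.92 [268. 246.] [574.5  62.1]
side keeper_mid 0.74 [208. 361.] [525.9 470.5]
side keeper_mid 0.69 [250. 252.] [605.3 109.5]
```

View pics/wrist3.png

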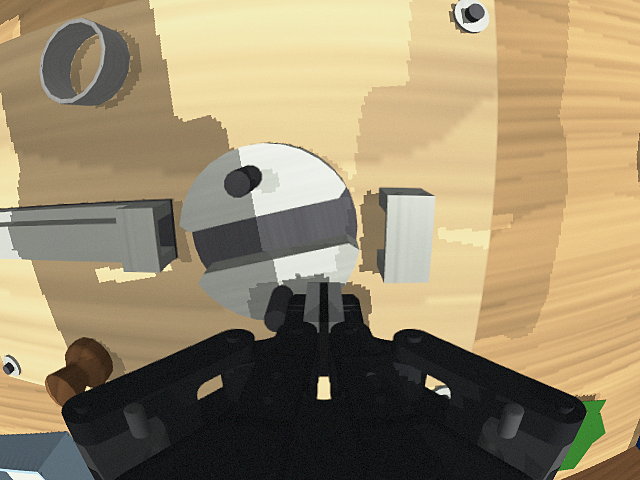

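The disc has turned; about 13° remain (pins at (236,183) and (278,319)), so the pin needs another 6 mm. After that I back off and check.

step_arm --commands "0 0 -0.2 0 0 0 0;0 0 -0.4 0 0 0 0;0 0 -0.6 0 0 0 0;0 0 -0.62 0 0 0 0;0 0 -0.62 0 0 0 0;0 0 1.2 0 0 0 0;0 0 1.2 -4 0 0 0;0 0 1.2 -8 0 0 0;0 0 0 -13 0 0 0;0 0 -4 -16 0 0 0;0 0 -7 -16 0 0 0;0 0 -7 -16 0 0 0;0 0 -7 -16 0 0 0;0 0 -7 -16 0 0 0"

```text
time_s: 9.27
eef_pos: [602.5, 0.5, 259.5]
ee_rot: [-0.001, 0.073, 0.997, 0.0]
force: [0.3, 0.2, -0.3]
grip_width: -0.007
grip_force: 0.0
```

```bash
python3 look.py 4 wrist,scene pin_a,disc_mid,keeper_mid,strap_mid,tab_top,stamp
```

```text
9.2667 [6.02491900e+02 5.16119275e-01 2.59469924e+02] [-1.06285865e-03  7.26624737e-02  9.97356020e-01  6.07878474e-05] [ 0.34577894  0.22656999 -0.31231471]
wrist pin_a 0.77 [381. 228.] [611.9  44.8]
wrist pin_a 0.66 [385. 159.] [558.   54.6]
wrist disc_mid 0.72 [381. 189.] [585.2  51.8]
wrist keeper_mid 0.73 [445. 194.] [595.5 106.9]
wrist strap_mid 0.65 [304. 192.] [578.  -12.6]
wrist tab_top 0.76 [132. 200.] [ 556.2 -155.6]
wrist tab_top 0.34 [311. 180.] [565.7  -3.8]
scene pin_a 0.93 [325. 285.] [611.2  48.6]
scene pin_a 0.7 [334. 267.] [553.4  51. ]
scene disc_mid 0.73 [332. 284.] [584.2  56.7]
scene keeper_mid 0.64 [355. 291.] [591.8 115.2]
scene strap_mid 0.78 [306. 272.] [571.6 -10.9]
scene strap_mid 0.67 [253. 260.] [ 574.5 -146.9]
scene tab_top 0.79 [255. 245.] [ 547.8 -150.1]
scene tab_top 0.79 [186. 166.] [ 313.5 -462.1]
scene tab_top 0.58 [396. 244.] [437.9 177.6]
scene stamp 0.52 [261. 296.] [653.9 -95.9]
scene stamp 0.46 [252. 258.] [ 549.7 -160.2]
```

View pics/wrist4.png

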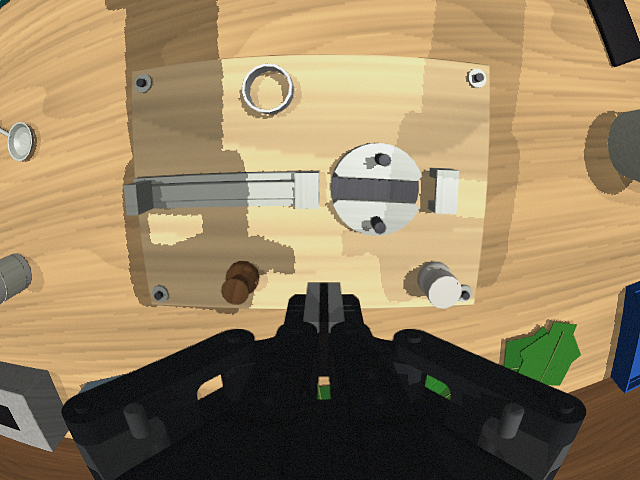

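The wrist picture shows the slot now in line with the bar to within about 2.5° (pins at (381,228) and (385,159)). The tab is at (137,195). I go behind the tab.

step_arm --commands "0 2.2 -19.5 0 0 0 0;0 2.2 -19.5 0 0 0 0;0 2.2 -19.5 0 0 0 0;0 2.2 -19.5 0 0 0 0;0 2.2 -19.5 0 0 0 0;0 2.2 -19.5 4 0 0 0;0 2.2 -19.5 8 0 0 0;0 2.2 -19.5 12 0 0 0;0 2.2 -19.5 15 0 0 0;0 2.2 -19.5 16.3 0 0 0;0 2.2 -19.5 16.3 0 0 0;0 2.2 -19.5 16.3 0 0 0"

```text
time_s: 10.97
eef_pos: [553.2, -189.4, 97.5]
ee_rot: [-0.0, 0.072, 0.997, 0.0]
force: [0.1, -0.0, 1.5]
grip_width: -0.001
grip_force: 0.0
```

```bash
python3 look.py 5 wrist,scene tab_top,strap_mid,keeper_mid
```

```text
10.9667 [ 553.15286291 -189.40541122   97.50979526] [-1.11143686e-04  7.23552664e-02  9.97378915e-01  5.94938875e-05] [ 0.103791   -0.04323761  1.50339743]
wrist tab_top 0.58 [415. 323.] [ 556.8 -156. ]
scene tab_top 0.75 [252. 249.] [ 560.9 -152.2]
scene tab_top 0.72 [399. 243.] [430.3 183.3]
scene tab_top 0.62 [189. 164.] [ 302.6 -459.8]
scene strap_mid 0.76 [306. 273.] [572.2  -9.7]
scene keeper_mid 0.89 [353. 290.] [591.3 110.1]
```

View pics/wrist5.png

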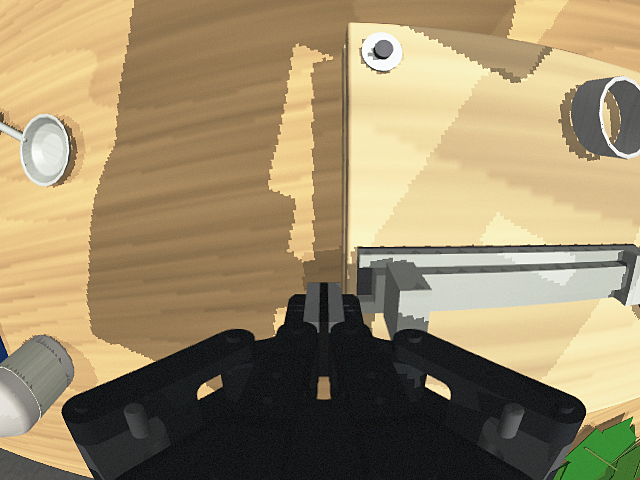

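The fingers are behind and in line with the tab (tab top at (408,270), tips at (325,300)). I push along the bar.

step_arm --commands "0 0.1 0.8 0 0 0 0;0 0.1 1.5 0 0 0 0;0 0.1 2.1 0 0 0 0;0 0.1 2.8 0 0 0 0;0 0.1 3.5 0 0 0 0;0 0.1 4.2 0 0 0 0;0 0.1 4.9 0 0 0 0;0 0.1 5.6 0 0 0 0;0 0.1 6.3 0 0 0 0;0 0.1 7 0 0 0 0;0 0.1 7.7 0 0 0 0;0 0.1 8.4 0 0 0 0;0 0.1 8.4 0 0 0 0"

```text
time_s: 12.45
eef_pos: [564.2, -104.5, 97.2]
ee_rot: [-0.0, 0.072, 0.997, 0.0]
force: [-0.2, 0.5, -0.2]
grip_width: 0.001
grip_force: 0.0
```

step_arm --commands "0 0.1 0.7 0 0 0 0;0 0.1 1.4 0 0 0 0;0 0.1 2.1 0 0 0 0;0 0.1 2.8 0 0 0 0;0 0.1 3.5 0 0 0 0;0 0.1 4.2 0 0 0 0;0 0.1 4.7 0 0 0 0;0 0.1 5.1 0 0 0 0;0 0.1 5.5 0 0 0 0;0 0.1 5.7 0 0 0 0;0 0.1 5.9 0 0 0 0"

```text
time_s: 13.37
eef_pos: [571.7, -47.4, 97.3]
ee_rot: [0.0, 0.072, 0.997, -0.0]
force: [-0.4, -3.0, 1.7]
grip_width: 0.002
grip_force: 1.7
```

```bash
python3 look.py 6 wrist,scene tab_top,strap_mid,keeper_mid,pin_a
```

```text
13.3667 [571.73362652 -47.37107474  97.30838707] [ 7.05702771e-06  7.23091311e-02  9.97382268e-01 -3.77460346e-05] [-0.43971442 -3.02776432  1.74151928]
wrist tab_top 0.66 [378. 326.] [574. -28.]
wrist strap_mid 0.78 [412. 300.] [577.8  -9.8]
wrist pin_a 0.93 [567. 251.] [558.6  54.1]
wrist pin_a 0.76 [538. 363.] [611.   44.6]
scene tab_top 0.92 [397. 242.] [430.1 178.3]
scene tab_top 0.78 [301. 265.] [572.9 -22. ]
scene tab_top 0.67 [186. 167.] [ 316.9 -463.2]
scene strap_mid 0.79 [309. 274.] [573.7  -2.2]
scene keeper_mid 0.56 [353. 292.] [595.5 110.2]
scene keeper_mid 0.52 [143. 269.] [ 682.2 -386.1]
scene pin_a 0.68 [334. 271.] [566.6  54.8]
scene pin_a 0.61 [325. 286.] [613.8  47.5]
scene pin_a 0.5 [306. 274.] [593.8  -4.1]
```

View pics/wrist6.png

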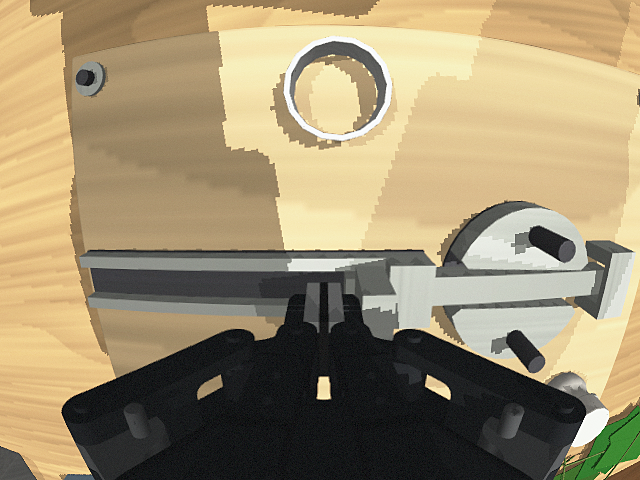

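The wrist picture shows the bar through the disc's slot and into the keeper at (610,280), with the tab just short of the strap at (415,300). I creep forward until the force rises.

step_arm --commands "0 0 0.1 0 0 0 0;0 0 0.2 0 0 0 0;0 0 0.3 0 0 0 0;0 0 0.4 0 0 0 0;0 0 0.5 0 0 0 0"

```text
time_s: 14.28
eef_pos: [572.2, -44.8, 97.3]
ee_rot: [-0.0, 0.072, 0.997, -0.002]
force: [-3.8, -19.2, -0.2]
grip_width: -0.003
grip_force: 9.8
```

The force rose to 19 N, so the tab is against the strap. Backing off, then up.

step_arm --commands "0 0 -0.3 0 0 0 0;0 0 -2 0 0 0 0;0 0 -2.5 -3 0 0 0;0 0 -2.5 -7 0 0 0;0 0 -2.5 -11 0 0 0;0 0 -2.5 -15 0 0 0;0 0 -2.5 -17 0 0 0;0 0 -2.5 -17 0 0 0;0 0 -2.5 -17 0 0 0;0 0 -2.5 -17 0 0 0"

```text
time_s: 15.12
eef_pos: [568.4, -67.0, 266.0]
ee_rot: [-0.001, 0.072, 0.997, 0.0]
force: [-0.2, -0.1, -1.1]
grip_width: -0.002
grip_force: 0.0
```

```bash
python3 look.py 7 wrist tab_top,strap_mid,keeper_mid,pin_a
```

```text
15.1167 [568.41125241 -67.01328821 265.95239882] [-1.06929220e-03  7.22779529e-02  9.97383877e-01  3.94528885e-04] [-0.2155063  -0.11249973 -1.05486668]
wrist tab_top 0.58 [378. 226.] [576.5 -24.7]
wrist strap_mid 0.88 [389. 219.] [577.9 -10.9]
wrist keeper_mid 0.67 [512. 216.] [591.3 108.3]
wrist pin_a 0.95 [458. 251.] [609.5  43.2]
wrist pin_a 0.65 [466. 191.] [558.6  54.1]
```

View pics/wrist7.png

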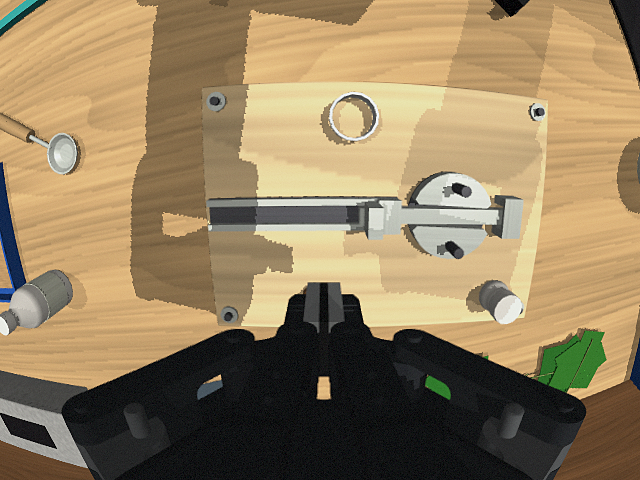

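The picture shows the tab at (376,220) flush with the strap, and the bar through the disc into the keeper at (508,217). The bystanders in view are in place and the gripper is clear. I hand in.

```bash
python3 -c "
from rig import *
print(finish_job())"
```

```text
the job is handed in; nothing more can be done
None
```

The press looks locked and I handed the job in at about 15 s. The last wrist picture shows the slot in line, the bar through the disc with its tab against the strap, and the arm clear; no verdict came back.

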